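Load a test cartridge into the reader and start the reading

TASK

Without picking anything up, push the test cartridge along the reader's loading shelf into its bay until it is fully home against the stop, then push the light shutter all the way across the mouth of the bay. Once the shutter is shut, press the start button down and let it come up again; leave everything else where it stands.

Things in the scene. Friction and masses are not known exactly. Their poses are not given: they have to be found in the camera images.
- reader: White and grey desktop test reader, fixed, turned up to 0.25 rad. Origin: on the desk under the middle of the housing's front face; x into the housing (away from the robot), y left, z up. Loading shelf: flat, x = -140 to 0, y = -95 to 95, 12 mm above the desk. Housing: x = 0 to 96, 50 mm high, with a tilted display on its rear left (x above 38, y = -33 to 85, up to 73 mm high). All mm.
- bay_mouth (a point): Middle of the bay mouth's floor, in the housing's front face, level with the shelf (12 mm above the desk). The mouth is 47 mm wide, 22 mm high. Two steel guide rails, 7 mm high, stand on the shelf before it: 47 mm apart from reader x = -14 to -20 mm, then flaring to about 66 mm apart at x = -47 mm. Above the mouth nothing stands out of the face.
- bay_stop (a point): Middle of the foot of the end stop inside the bay, 57 mm behind the mouth; the cartridge's front end rests against it when fully home.
- cartridge: The test cartridge lying loose on the loading shelf before the guide rails, up to 30 mm off the middle, turned up to 0.3 rad: white flat plastic box 60 mm long (its x), 44 wide (y), 18 thick, 30 to 65 g, dark window near the +x end, which goes in first. Origin: centre of the underside. Fully home: x = 27, y = 0, z = 12 mm in the reader's frame.
- cartridge_rear (a point): Middle of the foot of the cartridge's rear end face (the end to push on), 30 mm behind its origin. Fully home, this end stands 3 mm out of the mouth, 4 mm short of the shutter's path; farther out it blocks the shutter.
- shutter (a joint): Sliding light shutter: travel in m, 0 = open (left, +y), 0.060 = shut across the mouth, moving towards the reader's -y. Grey upright plate 54 mm wide, 3 thick, up to 54 mm above the desk, its front 10 mm before the housing's face, with a lip back over the roof. Starts 0 to 6 mm from open; slides with about 1 N and stays where it is left.
- shutter_tab (a point): Centre of the black ribbed finger tab on the front of the shutter, 37 mm above the desk; the tab is 10 mm wide (reader's y), 26 mm high (24 to 50 mm above the desk) and sticks forward of the plate from reader x = -10 to -35 mm.
- start (a joint): Start button: how far it is pressed, in m; 0 = up, 0.004 = fully down; about 1 N to move it, 5 N fully down; springs back.
- start_top (a point): Centre of the top of the start button: a round grey push button of 23 mm diameter on the right of the housing's flat top, 58 mm above the desk when up, pressed straight down.
- specimen_cup: Bystander: specimen cup with a red lid, 66 mm across and 77 mm tall, to the left of the housing; origin at the centre of its underside. It is to stay put.
- capillary_jar: Bystander: slim jar with a red cap, 26 mm across and 97 mm tall, to the right of the reader; origin at the centre of its underside. It is to stay put.
- pipette_1: Bystander: plastic dropper 130 x 12 x 12 mm lying on the desk to the left of the loading shelf, origin under its middle. It is to stay put.
- pencil: Bystander: pencil 129 mm long, 12 mm thick, lying on the desk to the right of the loading shelf, origin under its middle. It is to stay put.
- spare_cartridge: Bystander: a second cartridge of the same kind, lying in the open white card tray at the right, not to be used; origin at the centre of its underside. It is to stay put.
- tape_roll: Bystander: roll of yellow tape, about 105 mm across and 24 mm tall, at the back right; origin at the centre of its underside. It is to stay put.
- slide_carton: Bystander: open blue card tray of glass slides, 94 x 78 x 29 mm, at the back left; origin at the centre of its underside. It is to stay put.
- cotton_a: Bystander: ball of cotton, 82 mm across and 64 mm tall, right of the reader; origin at the centre of its underside. It is to stay put.
Things that resemble listed ones, but are neither listed nor needed, are in the scene too. Leave any green look-alike of the cartridge alone.

How it is judged:
By the outcome, as a careful person would: the job done as asked, in the order asked, and still so for the second after the job is handed in, with the robot touching nothing.
It also fails if it takes over 64 s, if anything falls off the work surface, if the arm or the gripper's body presses on something with over 40 N, if the wrist force passes 120 N, or if a joint passes its speed limit or range.

ROBOT

A 6-joint arm with a two-finger parallel gripper is mounted at the origin on a cart in front of the work surface, level with it; the furniture and walls round the work are solid. World frame = base frame: x ahead of the robot, y to its left, z up, the work surface at z = 0. Lengths are in m, angles in rad, forces in N, time in s.
With the tool pointing down it reaches from about 0.35 to 0.975 m from the base axis. Payload 17.4 kg.
Tool frame: the origin (TCP) lies midway between the tips of the shut fingers; the grasp point (between the pads) lies 19 mm behind it (manip.tcp_to_grasp is the distance from the TCP to the grasp point, in m); z points along the fingers, y is the line along which they close (so a half turn about z gives the same grasp; the last joint's range is limited). The gripper opens to 85 mm and grips with 20 to 120 N. Pads are 22 mm wide; open, the fingers measure 114 mm over their backs; the gripper's body (76 mm by 85 mm) begins 54 mm behind the grasp point. The pads swing forward as they close: fully open they stand 13 mm farther back than shut.
Start: joints at [1.286, 0.116, 1.442, -0, 1.584, -0.038], TCP at [0.165, 0.655, 0.231] pointing down, gripper open.
Joint ranges: [-2.83, 2.83], [-0.83, 2.19], [0.07, 2.5], [-1.14, 4.28], [0.01, 3], [-2.97, 2.97]. Speed limits (rad/s): [1.89, 1.89, 2.22, 3.14, 3.14, 3.14].

INTERFACE

Orientations are given as a unit quaternion [x, y, z, w].
In Python, from plant import manip gives the robot as it stands.
- The arm moves only by the shell command python3 -m creep 'ROWS'. ROWS is a JSON list of rows, 1 to 10 of them, each an object with the fields drx, dry, drz (a rotation vector in a scale on which 1.0 is pi rad), tx, ty, tz (the shift in parts of the range, where 1.0 means 30 cm), jaw (the finger opening in m); a field left out counts as zero (the opening has to be given); each row is the pose to reach, as a shift and turn from the pose commanded when the command began, along the tool's axes at that moment; what a row does not reach only later rows make up. A row lasts 1/12 s, in which the tool goes at most 0.0417 m and 0.125 rad, less where a joint would pass 70% of its speed; a pose out of reach is approached as far as the arm can. The fingers move at their own pace and stop on an object; the grip force is fixed at half the most. Time passes only in rows, so rows that do not move let the fingers close. It prints the time, the measured TCP pose, the force, the opening and the grip force at its end. A shift or turn number past 1, either way, is cut back to 1. Input that does not fit is refused with a message, and nothing moves.
- manip.get_obs(): the state, without advancing time (a new reading comes with each control period).
- manip.snapshot(name): name is "scene" or "top" or "wrist"; returns a dict with "image" (384x512x3 uint8, blue, green, red), "z_map" (384x512 float32, m along the optical axis (not along the pixel's ray), 0 where there is no reading), "vertical_fov" (degrees; the focal length in pixels is half the picture's height over the tangent of half this angle, whatever the lens; pixels are square), "cx", "cy" (the principal point, pixels), "rvec" (rotation vector, rad) and "tvec" (3), from world to camera coordinates, as OpenCV has them; the wrist camera has in their place "hand_eye" (4x4, takes a point from camera to tool coordinates, whose origin is the TCP and whose axes are the flange's). Camera axes: x right, y down, z forward; pixel columns grow to the right and rows downward; lengths in m; the calibration is good to about 2 mm. A picture is of the moment at which its call begins: read the wrist's pose just before it.
- manip.hand_in(): hands the job in; it is judged then, once.
Trained networks look in the newest picture that a camera, given by its name, has taken for a name from the list of things; names that differ only in an ending like _2 or _b are one class to them, and where a whole thing is asked for, a point or a joint stands for the part that bears it (a point fixed in the world has none). Each returns a list of dicts, best first, with "confidence" (0 to 1); they miss things now and then, are a little off and sometimes report something else, mostly with a low value. They report only what shows in the picture. A call takes as long as a camera call. They do not tell look-alikes from the thing itself.
- manip.spot_in(thing, camera): "extent" ([left, top, width, height] in pixels, round what is visible of it).
The state is a dict: "clock": time; "qpos": joint angles; "dq": joint speeds; "tau": joint torques, N m; "tcp_pos": TCP position; "eef_rot": TCP orientation; "wrist_force": force on the tool from outside, world axes, zero at the start; "moment": the same for the moment, N m; "finger_gap": finger opening in m; "finger_force": force on a finger pad.
Only numpy, scipy, OpenCV 4.12 (cv2) and the standard library are available. Lean on these libraries where they do the work, as an engineer would, in place of code of your own. Each camera call takes 0.05 s, during which the arm holds its last target. There are 200 camera calls.

## Working session

There is one attempt and no reset: what is moved stays moved. The work goes in short steps, Python scripts to look and compute and a shell command to move; the robot and the scene stay as the last step left them, time stands still between calls to the robot, and variables do not carry over. Pictures are saved under pics/ and viewed, at most 10 in all, crops included, and the job is handed in when it is done.

```bash
mkdir -p pics; cat > h.py <<'E'
import numpy as np, cv2
from plant import manip
from scipy.spatial.transform import Rotation as R
def cloud(s, obs=None):
    h,w=s["z_map"].shape; f=h/2/np.tan(np.radians(s["vertical_fov"])/2)
    v,u=np.mgrid[:h,:w]; z=s["z_map"]
    P=np.stack([(u-s["cx"])/f*z,(v-s["cy"])/f*z,z],-1)
    if "rvec" in s:
        M=cv2.Rodrigues(np.array(s["rvec"],float))[0]; return (P-np.array(s["tvec"]).ravel())@M
    H=np.array(s["hand_eye"]); P=P@H[:3,:3].T+H[:3,3]
    return P@R.from_quat(obs["eef_rot"]).as_matrix().T+obs["tcp_pos"]
E
python3 - <<'E'
from h import *
o=manip.get_obs(); print(o)
for c in ["scene","top"]:
    s=manip.snapshot(c); cv2.imwrite(f"pics/{c}0.png",s["image"]); P=cloud(s); np.save(c,P); np.save(c+"_im",s["image"])
    for t in ["cartridge","reader","shutter_tab","shutter","start_top","bay_mouth","capillary_jar","specimen_cup","pencil"]:
        for d in manip.spot_in(t,c)[:3]:
            l,tp,w,h=d["extent"]; u,v=int(l+w/2),int(tp+h/2)
            print(c,t,round(d["confidence"],2),np.round(d["extent"]),P[min(v,383),min(u,511)].round(3))
E
```

```text
{'clock': 0.0, 'qpos': array([ 1.28619225e+00,  1.16509665e-01,  1.44230659e+00,  3.41863403e-05,
        1.58397155e+00, -3.78269402e-02]), 'dq': array([-0.00027889, -0.0017751 ,  0.00010831, -0.00055832, -0.00120475,
        0.00120965]), 'tau': array([-2.36172913e-03, -7.32027197e+01, -6.32462025e+01, -2.76500350e-04,
        6.96911418e-03,  3.04478938e-06]), 'tcp_pos': array([0.16485094, 0.65435936, 0.23052054]), 'eef_rot': array([ 1.23075479e-01,  9.92397133e-01, -5.87086464e-04, -1.12792396e-04]), 'wrist_force': array([ 0.3424883 , -0.55041771,  0.00500349]), 'moment': array([-0.04120138, -0.02059017, -0.00558104]), 'finger_force': 0.0, 'finger_gap': 0.08503145007508689}
scene cartridge 0.81 [153. 199.  27.  18.] [0.445 0.257 0.018]
scene cartridge 0.62 [227. 202.  26.  26.] [0.502 0.04  0.03 ]
scene reader 0.59 [210. 161.  96.  90.] [0.567 0.014 0.012]
scene shutter_tab 0.3 [339. 255.  23.  24.] [ 0.465 -0.288  0.04 ]
scene shutter_tab 0.17 [315. 194.  13.  29.] [ 0.589 -0.166  0.072]
scene shutter 0.49 [242. 178.  12.  19.] [0.597 0.061 0.044]
scene shutter 0.4 [227. 202.  2
[... 227 characters left out ...]
apillary_jar 0.62 [313. 194.  14.  28.] [ 0.585 -0.164  0.075]
scene specimen_cup 0.72 [226. 152.  18.  24.] [0.644 0.127 0.071]
scene specimen_cup 0.65 [276. 238.  12.  26.] [ 0.457 -0.109  0.006]
top cartridge 0.6 [146. 217.  26.  19.] [0.456 0.256 0.021]
top cartridge 0.58 [230. 192.  21.  26.] [0.515 0.047 0.031]
top shutter_tab 0.57 [224. 161.  23.  19.] [0.6   0.059 0.056]
top shutter 0.76 [226. 159.  16.  24.] [0.597 0.065 0.052]
top bay_mouth 0.69 [210. 130.  89. 102.] [0.577 0.011 0.01 ]
top capillary_jar 0.44 [318. 160.  15.  13.] [ 0.607 -0.161  0.096]
top specimen_cup 0.73 [189. 127.  21.  26.] [0.673 0.148 0.078]
top specimen_cup 0.47 [360. 206.  16.  22.] [ 0.485 -0.279  0.043]
```

```bash
python3 - <<'E'
from h import *
a=np.load("top_im.npy")[110:250,130:330]; cv2.imwrite("pics/topc.png",cv2.resize(a,(800,560),interpolation=cv2.INTER_CUBIC))
E
```

```text
(no output)
```

View pics/topc.png

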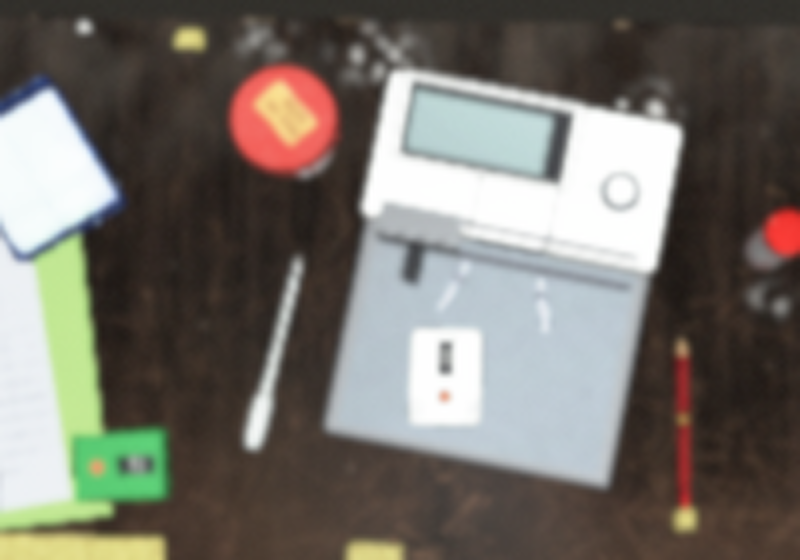

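View pics/scene0.png

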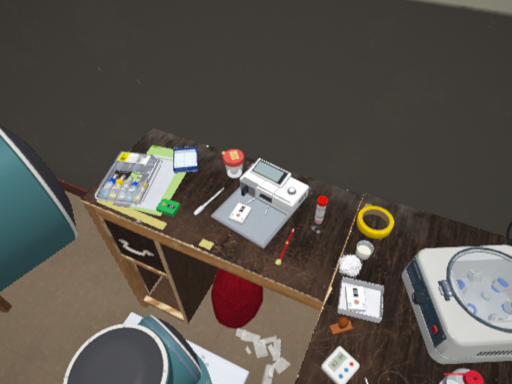

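The cartridge candidates are the green box at top (159,226), which is the look-alike, the white box on the shelf at top (241,204), and the spare in the white tray at scene (358,298). I choose the white one on the shelf. Next I estimate the reader's pose.

```bash
python3 - <<'E'
from h import *
for c in ["top","scene"]:
    P=np.load(c+".npy"); im=np.load(c+"_im.npy")
    x,y,z=P[...,0],P[...,1],P[...,2]
    roi=(x>.42)&(x<.8)&(y>-.13)&(y<.14)
    for n,a,b in [("shelf",.006,.017),("cart",.024,.036),("roof",.044,.053),("hi",.054,.1)]:
        m=roi&(z>a)&(z<b)
        n_,l,st,ce=cv2.connectedComponentsWithStats(m.astype(np.uint8),connectivity=4)
        for k in range(1,n_):
            if st[k,4]<25: continue
            p=P[l==k]; r=cv2.minAreaRect((p[:,:2]*1000).astype(np.float32)); print(c,n,st[k,4],np.round(r[0]),np.round(r[1]),round(r[2],1),p[:,2].mean().round(4))
s=manip.snapshot("wrist"); print(np.round(s["hand_eye"],3),s["vertical_fov"],s["cx"],s["cy"])
E
```

```text
top shelf 41 [775.  22.] [  2. 107.] 0.1 0.0106
top shelf 30 [775. -67.] [ 2. 61.] 0.3 0.0126
top shelf 3308 [533.  18.] [190. 143.] 79.4 0.0125
top cart 78 [775.  76.] [  3. 125.] 0.0 0.0301
top cart 67 [775. -54.] [125.   2.] 89.7 0.0304
top cart 386 [515.  44.] [57. 42.] 0.8 0.0305
top roof 50 [775. -54.] [115.   2.] 89.7 0.0494
top roof 1450 [647.  -4.] [190.  96.] 79.3 0.0499
top roof 43 [589.  65.] [10. 28.] 88.6 0.0498
top hi 601 [775.   5.] [269.   4.] 89.8 0.0776
top hi 243 [672. 126.] [27. 63.] 89.7 0.0758
top hi 1039 [667.  20.] [120.  60.] 79.6 0.065
top hi 65 [631. -67.] [20. 21.] 3.5 0.0582
top hi 34 [615.  75.] [20. 20.] 89.5 0.0559
top hi 56 [607.  49.] [20. 30.] 1.2 0.0557
scene shelf 191 [773.   4.] [  9. 268.] 0.1 0.0116
scene shelf 2279 [535.  18.] [191. 159.] 79.0 0.0116
scene cart 205 [772.   5.] [ 10. 265.] 0.2 0.0299
scene cart 33 [587.  59.] [17. 38.] 36.7 0.0305
scene cart 29 [631. -96.] [ 2. 68.] 80.6 0.0308
scene cart 62 [586. -54.] [71. 15.] 88.5 0.0299
scene cart 266 [510.  45.] [45. 61.] 89.2 0.0294
scene roof 90 [772.  61.] [  7. 157.] 0.5 0.0485
scene roof 73 [772. -72.] [111.   7.] 88.9 0.0481
scene roof 908 [642.  -2.] [191.  98.] 80.4 0.0491
scene roof 51 [592.  74.] [34. 30.] 64.7 0.0491
scene hi 897 [772.   5.] [270.   9.] 89.8 0.0775
scene hi 145 [668. 127.] [63. 26.] 0.6 0.0722
scene hi 592 [664.  20.] [118.  56.] 80.1 0.0633
scene hi 37 [628. -66.] [19. 21.] 20.4 0.0573
[[ 0.003 -0.962 -0.272  0.069]
 [ 1.     0.003  0.    -0.001]
 [ 0.001 -0.272  0.962 -0.142]
 [ 0.     0.     0.     1.   ]] 65.94202115601415 257.1277018459205 191.39945750091914
```

The rows are not in the units I measure in: shifts go in shares of 30 cm and turns go in shares of pi rad. I convert before sending: -0.29 m is -0.9667, -0.28 m is -0.9333, -0.06 rad is -0.0191.

```bash
python3 -m creep '[{"drz":-0.0191, "tx":-0.0933, "ty":-0.0967, "tz":0.0067, "jaw":0}, {"drz":-0.0191, "tx":-0.1867, "ty":-0.1933, "tz":0.0133, "jaw":0}, {"drz":-0.0191, "tx":-0.28, "ty":-0.29, "tz":0.02, "jaw":0}, {"drz":-0.0191, "tx":-0.3733, "ty":-0.3867, "tz":0.0267, "jaw":0}, {"drz":-0.0191, "tx":-0.4667, "ty":-0.4833, "tz":0.0333, "jaw":0}, {"drz":-0.0191, "tx":-0.56, "ty":-0.58, "tz":0.04, "jaw":0}, {"drz":-0.0191, "tx":-0.6533, "ty":-0.6767, "tz":0.0467, "jaw":0}, {"drz":-0.0191, "tx":-0.7467, "ty":-0.7733, "tz":0.0533, "jaw":0}, {"drz":-0.0191, "tx":-0.84, "ty":-0.87, "tz":0.06, "jaw":0}, {"drz":-0.0191, "tx":-0.9333, "ty":-0.9667, "tz":0.06, "jaw":0}]'
cat > d.py <<'E'
# usage: python3 d.py rx ry z  -> tool-frame shift to reach reader-frame point (mm)
import sys; from h import *
ox,oy,psi=np.load("reader.npy")
def go(x,y,z):
    o=manip.get_obs(); T=R.from_quat(o["eef_rot"])
    Rr=R.from_euler("z",psi); p=Rr.apply([x/1e3,y/1e3,z/1e3])+[ox,oy,0]
    cur=Rr.inv().apply(o["tcp_pos"]-[ox,oy,0])*1000
    G=Rr*R.from_matrix([[-1,0,0],[0,1,0],[0,0,-1]])
    print("cur",cur.round(1),"shift",T.inv().apply(p-o["tcp_pos"]).round(4),"rot",(T.inv()*G).as_rotvec().round(3),"F",Rr.inv().apply(o["wrist_force"]).round(1),"t",round(o["clock"],2))
if len(sys.argv)>3: go(*map(float,sys.argv[1:4]))
E
python3 -c "import numpy as np;np.save('reader',[.598,.006,-.185])"; python3 d.py -90 10 200
```

```text
clock: 1.88
tcp_pos: [0.3659, 0.3031, 0.2132]
eef_rot: [0.093, 0.996, 0.0, 0.0]
wrist_force: [1.2, 0.1, 0.1]
finger_gap: 0.0
finger_force: 0.0
cur [-282.8  249.4  213.2] shift [-0.1931 -0.2391  0.0132] rot [ 0.     0.    -0.001] F [1.1 0.3 0.1] t 1.88
```

Converted, -0.239 m is -0.7967, -0.217 m is -0.7233.

```bash
python3 -m creep '[{"tx":-0.0833, "ty":-0.1033, "tz":0.0067, "jaw":0}, {"tx":-0.1667, "ty":-0.2067, "tz":0.0133, "jaw":0}, {"tx":-0.25, "ty":-0.31, "tz":0.02, "jaw":0}, {"tx":-0.3333, "ty":-0.4133, "tz":0.0267, "jaw":0}, {"tx":-0.4167, "ty":-0.5167, "tz":0.0333, "jaw":0}, {"tx":-0.5, "ty":-0.62, "tz":0.04, "jaw":0}, {"tx":-0.5833, "ty":-0.7233, "tz":0.0433, "jaw":0}, {"tx":-0.6433, "ty":-0.7967, "tz":0.0433, "jaw":0}, {"tx":-0.6433, "ty":-0.7967, "tz":0.0433, "jaw":0}]'
python3 d.py -90 10 200
python3 - <<'E'
from h import *
o=manip.get_obs(); s=manip.snapshot("wrist"); P=cloud(s,o); np.save("w",P); im=s["image"]; cv2.imwrite("pics/w0.png",im)
x,y,z=P[...,0],P[...,1],P[...,2]
roi=(x>.42)&(x<.75)&(y>-.13)&(y<.14)
for n,a,b in [("shelf",.006,.016),("rail",.0165,.022),("cart",.025,.035),("roof",.046,.053),("hi",.0535,.1)]:
    m=roi&(z>a)&(z<b)
    n_,l,st,ce=cv2.connectedComponentsWithStats(m.astype(np.uint8),connectivity=4)
    for k in range(1,n_):
        if st[k,4]<60: continue
        p=P[l==k]; r=cv2.minAreaRect((p[:,:2]*1000).astype(np.float32)); print(n,st[k,4],np.round(r[0],1),np.round(r[1],1),round(r[2],1),p[:,2].mean().round(4))
for t in ["cartridge","shutter_tab","start_top"]:
    for d in manip.spot_in(t,"wrist")[:2]:
        l,tp,w,h=d["extent"]; print(t,round(d["confidence"],2),np.round(d["extent"]),P[int(tp+h/2),int(l+w/2)].round(4))
E
```

```text
clock: 2.63
tcp_pos: [0.5123, 0.0303, 0.2]
eef_rot: [0.095, 0.995, -0.0, -0.0]
wrist_force: [0.9, 0.4, -0.2]
finger_gap: 0.0002
finger_force: 0.0
cur [-88.7   8.1 200. ] shift [ 0.0013  0.0018 -0.    ] rot [-0.001  0.    -0.005] F [ 0.8  0.5 -0.2] t 2.63
shelf 114 [ 425.9 -112.8] [11.7 14.3] 5.8 0.0087
shelf 15825 [532.2  18.3] [190.5 142.9] 79.4 0.0116
shelf 71 [655.9 129.5] [ 3.8 25.4] 44.6 0.0111
rail 102 [563.4 -17.5] [34.1  4.8] 8.3 0.0186
rail 99 [574.2  40.4] [ 4.9 33.9] 62.3 0.0184
rail 88 [588.5 -53.9] [65.5  2.4] 80.9 0.0197
cart 2166 [515.1  44.3] [44.  59.9] 89.5 0.0295
cart 217 [588.5 -53.7] [65.2  1.8] 80.0 0.0303
cart 80 [651.9 130.1] [ 3.8 21.8] 38.3 0.0301
roof 330 [589.   70.4] [43.4 27.8] 80.7 0.0494
roof 91 [621.8  90.8] [11.2 13.9] 81.8 0.0489
roof 768 [598.9 -56.7] [65.4 22.8] 77.4 0.0492
roof 112 [629.1  64.1] [12.6 22. ] 0.2 0.0498
hi 87 [605.2  67.4] [28.2  9.6] 84.0 0.0541
hi 71 [612.4  74.5] [14.5 15.1] 60.5 0.0541
hi 190 [644. 134.] [14.9 10.6] 75.4 0.0685
hi 225 [6.661e+02 5.000e-01] [12.2 25.1] 79.2 0.0651
cartridge 0.7 [246. 142.  49.  58.] [0.5114 0.0435 0.0303]
cartridge 0.7 [426.  47.  67.  60.] [0.4524 0.2519 0.0168]
shutter_tab 0.77 [287. 218.  42.  50.] [0.6013 0.0714 0.033 ]
shutter_tab 0.18 [247. 141.  46.  62.] [0.5114 0.0435 0.0303]
```

View pics/w0.png

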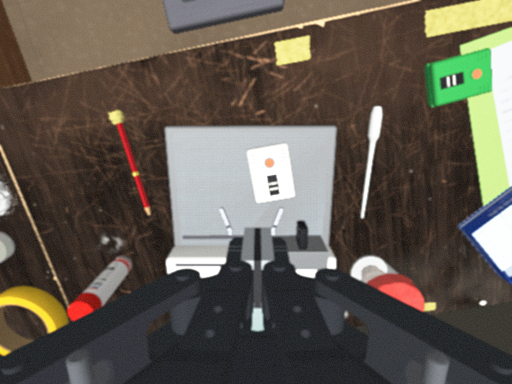

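The close view shows the white cartridge at (271,172) with its window facing the bay, the tab at (302,233) and the green look-alike at (459,77). I'll go down on the cartridge's left side and push it to the mid line.

Converted, 0.182 m is 0.6067, 0.064 m is 0.2133.

```bash
python3 -c "import numpy as np;np.save('reader',[.5995,.0056,-.185])"
python3 -m creep '[{"tx":0.0033, "ty":0.1067, "tz":0.0667, "jaw":0}, {"tx":0.0067, "ty":0.2133, "tz":0.1333, "jaw":0}, {"tx":0.0067, "ty":0.2133, "tz":0.2667, "jaw":0}, {"tx":0.0067, "ty":0.2133, "tz":0.4, "jaw":0}, {"tx":0.0067, "ty":0.2133, "tz":0.5167, "jaw":0}, {"tx":0.0067, "ty":0.2133, "tz":0.5833, "jaw":0}, {"tx":0.0067, "ty":0.2133, "tz":0.6067, "jaw":0}, {"tx":0.0067, "ty":0.2133, "tz":0.6067, "jaw":0}]'
python3 d.py -90 38 18
```

```text
clock: 3.5
tcp_pos: [0.5197, 0.0983, 0.0172]
eef_rot: [0.093, 0.996, -0.0, -0.001]
wrist_force: [0.5, -0.1, -0.1]
finger_gap: 0.0001
finger_force: 0.0
cur [-95.5  76.5  17.2] shift [-0.0055 -0.0385 -0.0008] rot [-0.001 -0.002 -0.   ] F [ 0.5 -0.1 -0.1] t 3.5
```

Converted, -0.038 m is -0.1267, -0.037 m is -0.1233.

```bash
python3 -m creep '[{"tx":-0.0133, "ty":-0.02, "jaw":0}, {"tx":-0.0167, "ty":-0.0367, "jaw":0}, {"tx":-0.0167, "ty":-0.05, "jaw":0}, {"tx":-0.0167, "ty":-0.0633, "jaw":0}, {"tx":-0.0167, "ty":-0.0767, "jaw":0}, {"tx":-0.0167, "ty":-0.09, "jaw":0}, {"tx":-0.0167, "ty":-0.1033, "jaw":0}, {"tx":-0.0167, "ty":-0.1133, "jaw":0}, {"tx":-0.0167, "ty":-0.1233, "jaw":0}, {"tx":-0.0167, "ty":-0.1267, "jaw":0}]'
python3 d.py -90 38 18
cat > look.py <<'E'
from h import *
ox,oy,psi=np.load("reader.npy"); Rr=R.from_euler("z",psi)
o=manip.get_obs(); s=manip.snapshot("wrist"); P=Rr.inv().apply((cloud(s,o)-[ox,oy,0]).reshape(-1,3)).reshape(384,512,3)*1000
np.save("lw",P); np.save("lw_im",s["image"]); cv2.imwrite("pics/l%d.png"%(o["clock"]*100),s["image"])
x,y,z=P[...,0],P[...,1],P[...,2]
for n,m in [("cart",(x>-138)&(x<-13)&(abs(y)<60)&(z>25)&(z<34)),("tab",(x>-40)&(x<-13)&(z>42)&(z<56)&(abs(y)<90)),("plate",(x>-14)&(x<-4)&(z>51)&(z<58)&(y>-60)&(y<95)),("button",(x>8)&(x<60)&(z>53)&(z<62)&(y<-40))]:
    n_,l,st,_=cv2.connectedComponentsWithStats(m.astype(np.uint8),connectivity=4)
    for k in range(1,n_):
        if st[k,4]>=12:
            p=P[l==k]; r=cv2.minAreaRect(p[:,:2].astype(np.float32)); print(n,st[k,4],np.round(r[0],1),np.round(r[1],1),round(r[2],1),"min",p.min(0).round(1),"max",p.max(0).round(1))
E
python3 look.py
```

```text
clock: 4.33
tcp_pos: [0.5193, 0.059, 0.0194]
eef_rot: [0.093, 0.996, 0.0, 0.001]
wrist_force: [0.3, 4.3, 6.7]
finger_gap: -0.0001
finger_force: 3.1
cur [-88.7  37.7  19.4] shift [0.0013 0.0003 0.0014] rot [ 0.001  0.002 -0.002] F [-0.5  4.2  6.7] t 4.33
cart 7922 [-98.4   5. ] [50.5 49.5] 3.2 min [-124.2  -20.5   25. ] max [-71.9  30.   33.7]
cart 210 [-99.5  37.1] [ 1.3 13.1] 0.9 min [-100.2   30.5   25. ] max [-98.8  43.7  34. ]
cart 97 [-95.4  47.5] [6.6 1. ] 89.9 min [-95.9  44.2  25.1] max [-94.9  50.8  34. ]
```

```bash
ls pics
```

```text
l433.png
scene0.png
top0.png
topc.png
w0.png
```

View pics/l433.png

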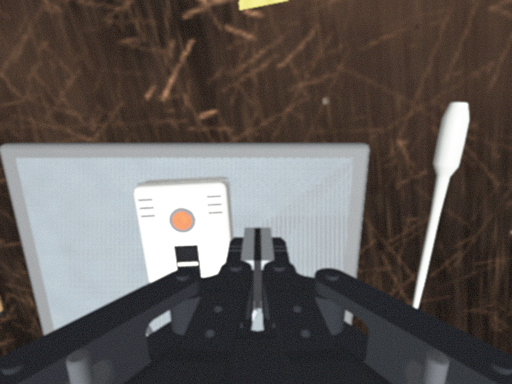

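Converted, -0.1 m is -0.3333, 0.08 m is 0.2667.

```bash
python3 -m creep '[{"ty":0.02, "tz":-0.0067, "jaw":0}, {"ty":0.02, "tz":-0.1167, "jaw":0}, {"tx":0.0667, "tz":-0.2333, "jaw":0}, {"tx":0.1667, "ty":-0.0667, "tz":-0.3333, "jaw":0}, {"tx":0.2667, "ty":-0.1267, "tz":-0.3333, "jaw":0}, {"tx":0.2667, "ty":-0.1267, "tz":-0.3333, "jaw":0}]'
python3 d.py -145 0 18; python3 look.py
```

```text
clock: 4.88
tcp_pos: [0.4299, 0.0358, 0.121]
eef_rot: [0.093, 0.996, -0.0, 0.002]
wrist_force: [-0.9, -0.4, -0.6]
finger_gap: -0.0001
finger_force: 0.0
cur [-172.3   -1.5  121. ] shift [-0.0269  0.0016  0.1031] rot [ 0.     0.004 -0.002] F [-0.8 -0.6 -0.6] t 4.88
```

```bash
python3 - <<'E'
from h import *
P=np.load("lw.npy"); im=np.load("lw_im.npy")
print(P[100:384:40,256].round(0), P[150:384:40,150].round(0))
E
python3 -c "
import cv2;cv2.imwrite('pics/v3.png',cv2.imread('pics/l488.png'))"
```

```text
[[-262.   -6. -760.]
 [-213.   -3.    0.]
 [-177.   -3.   -0.]
 [-138.   -3.    0.]
 [-242.   -2.  263.]
 [-165.   -3.  158.]
 [-184.   -3.  200.]
 [-184.   -3.  212.]] [[-204.  -98.   -0.]
 [-168. -101.    0.]
 [-127. -105.   -0.]
 [ -84. -110.   -0.]
 [-184.  -34.  188.]
 [-164.  -38.  184.]]
```

View pics/v3.png

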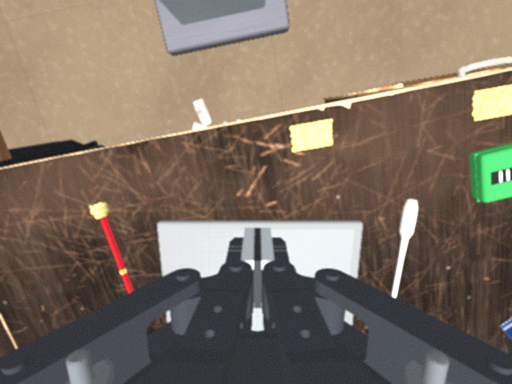

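The gripper hides the shelf from the wrist camera here, so I try the fixed cameras.

```bash
cat > fix.py <<'E'
from h import *
ox,oy,psi=np.load("reader.npy"); Rr=R.from_euler("z",psi)
for c in ["top","scene"]:
    s=manip.snapshot(c); P=Rr.inv().apply((cloud(s)-[ox,oy,0]).reshape(-1,3)).reshape(384,512,3)*1000
    np.save("f"+c,P); np.save("f"+c+"_im",s["image"])
    x,y,z=P[...,0],P[...,1],P[...,2]
    for n,m in [("cart",(x>-138)&(x<-1)&(abs(y)<60)&(z>24)&(z<36)),("tab",(x>-40)&(x<-13)&(z>42)&(z<56)&(abs(y)<90)),("plate",(x>-20)&(x<8)&(z>51)&(z<59)&(y>-60)&(y<95)),("button",(x>8)&(x<80)&(z>53)&(z<62)&(y<-40))]:
        n_,l,st,_=cv2.connectedComponentsWithStats(m.astype(np.uint8),connectivity=4)
        for k in range(1,n_):
            if st[k,4]>=10:
                p=P[l==k]; r=cv2.minAreaRect(p[:,:2].astype(np.float32)); print(c,n,st[k,4],np.round(r[0],1),np.round(r[1],1),round(r[2],1),"min",p.min(0).round(1),"max",p.max(0).round(1))
E
python3 fix.py
```

```text
top cart 364 [-91.6   1.3] [57.1 44.1] 3.0 min [-121.3  -21.6   24. ] max [-63.1  23.8  35. ]
top tab 37 [-24.4  56.3] [10.7 21.9] 86.2 min [-35.4  50.8  46.2] max [-13.2  61.5  53.6]
top plate 154 [-2.  58.6] [19.7 57.9] 0.0 min [-11.8  29.6  51. ] max [ 7.9 87.5 58.4]
top button 71 [ 44.9 -65.4] [22.1 25.4] 34.3 min [ 31.5 -78.1  53. ] max [ 55.4 -49.3  61.9]
scene cart 19 [-12.9  42.5] [ 3.7 23.1] 4.7 min [-14.9  30.9  24.1] max [-11.1  54.2  36. ]
scene cart 13 [-29.7  53.2] [ 6.7 23.5] 77.6 min [-40.4  50.8  26.8] max [-17.5  59.   34.9]
scene cart 29 [ -3.4 -42.6] [ 3.8 32.4] 0.9 min [ -5.4 -58.8  24.8] max [ -1.4 -26.3  35.9]
scene cart 274 [-98.    1.6] [60.1 43.9] 2.6 min [-128.8  -20.9   24. ] max [-67.5  23.9  34.4]
scene tab 31 [-27.1  56.6] [10.  25.6] 90.0 min [-39.8  51.6  43.3] max [-14.3  61.6  53. ]
scene plate 94 [-3.9 57.2] [52.5 23.6] 90.0 min [-15.7  31.   51. ] max [ 7.9 83.5 57.9]
scene button 43 [ 41.5 -64.4] [21.  20.5] 31.7 min [ 30.8 -75.6  53.2] max [ 54.  -52.7  59.9]
scene button 13 [  20.4 -169.2] [ 4.6 18. ] 8.6 min [  17.9 -177.8   53.4] max [  23.8 -159.9   60.4]
```

Converted, 0.103 m is 0.3433, -0.022 m is -0.0733.

```bash
python3 -m creep '[{"ty":0.0083, "tz":0.1167, "jaw":0}, {"tx":-0.0333, "ty":0.0083, "tz":0.2333, "jaw":0}, {"tx":-0.06, "ty":0.0083, "tz":0.3333, "jaw":0}, {"tx":-0.0733, "ty":0.0083, "tz":0.3433, "jaw":0}, {"tx":-0.0733, "ty":0.0083, "tz":0.3433, "jaw":0}]'
python3 d.py -60 1 18
```

```text
clock: 5.45
tcp_pos: [0.4538, 0.0353, 0.0125]
eef_rot: [0.093, 0.996, -0.0, -0.004]
wrist_force: [-0.2, 0.3, -0.2]
finger_gap: -0.0002
finger_force: 0.0
cur [-148.7    2.4   12.5] shift [-0.0886 -0.0013 -0.0062] rot [-0.001 -0.008 -0.002] F [-0.2  0.3 -0.2] t 5.45
```

Converted, -0.004 m is -0.0133, -0.001 m is -0.0033.

```bash
python3 -m creep '[{"ty":-0.0033, "tz":-0.0133, "jaw":0}, {"ty":-0.0033, "tz":-0.0133, "jaw":0}, {"ty":-0.0033, "tz":-0.0133, "jaw":0}]'
python3 d.py -60 1 19
```

```text
clock: 5.7
tcp_pos: [0.4557, 0.0342, 0.0206]
eef_rot: [0.093, 0.996, 0.0, 0.001]
wrist_force: [-0.7, 0.2, -0.5]
finger_gap: -0.0003
finger_force: 0.0
cur [-146.6    1.7   20.6] shift [-0.0866 -0.0006  0.0018] rot [ 0.     0.002 -0.002] F [-0.7  0.1 -0.5] t 5.7
```

Converted, -0.046 m is -0.1533, -0.042 m is -0.14.

```bash
python3 -m creep '[{"tx":-0.02, "ty":-0.0017, "tz":0.0033, "jaw":0}, {"tx":-0.04, "ty":-0.0033, "tz":0.005, "jaw":0}, {"tx":-0.0567, "ty":-0.0033, "tz":0.005, "jaw":0}, {"tx":-0.0733, "ty":-0.0033, "tz":0.005, "jaw":0}, {"tx":-0.09, "ty":-0.0033, "tz":0.005, "jaw":0}, {"tx":-0.1067, "ty":-0.0033, "tz":0.005, "jaw":0}, {"tx":-0.1233, "ty":-0.0033, "tz":0.005, "jaw":0}, {"tx":-0.14, "ty":-0.0033, "tz":0.005, "jaw":0}, {"tx":-0.1533, "ty":-0.0033, "tz":0.005, "jaw":0}, {"tx":-0.1533, "ty":-0.0033, "tz":0.005, "jaw":0}]'
python3 d.py -14 0.5 19; python3 fix.py | grep cart
```

```text
clock: 6.53
tcp_pos: [0.5005, 0.0245, 0.0178]
eef_rot: [0.093, 0.996, -0.0, 0.0]
wrist_force: [0.6, -0.5, -0.3]
finger_gap: -0.0001
finger_force: 0.0
cur [-100.8    0.4   17.8] shift [-0.0868  0.0003 -0.0012] rot [ 0.     0.    -0.002] F [ 0.7 -0.3 -0.3] t 6.53
scene cart 28 [ -3.5 -43.3] [32.9  3.3] 89.8 min [ -5.2 -59.7  24.1] max [ -1.8 -26.8  35.9]
scene cart 12 [-36.5  -5. ] [15.5  6.7] 77.3 min [-41.2 -13.3  26.1] max [-33.    3.   31.8]
scene cart 17 [-113.6   -4.3] [ 4.8 20.7] 19.1 min [-116.   -13.4   25.9] max [-108.3    6.3   34.9]
```

Converted, -0.04 m is -0.1333, -0.036 m is -0.12.

```bash
python3 -m creep '[{"tx":-0.0133, "jaw":0}, {"tx":-0.0267, "jaw":0}, {"tx":-0.04, "jaw":0}, {"tx":-0.0533, "jaw":0}, {"tx":-0.0667, "jaw":0}, {"tx":-0.08, "jaw":0}, {"tx":-0.0933, "jaw":0}, {"tx":-0.1067, "jaw":0}, {"tx":-0.12, "jaw":0}, {"tx":-0.1333, "jaw":0}]'
python3 d.py -14 0.5 19; python3 fix.py | grep cart
```

```text
clock: 7.47
tcp_pos: [0.5396, 0.0171, 0.0178]
eef_rot: [0.093, 0.996, -0.0, -0.0]
wrist_force: [0.6, 0.7, 0.1]
finger_gap: 0.0001
finger_force: 0.1
cur [-61.    0.3  17.8] shift [-0.047   0.0003 -0.0012] rot [-0.    -0.    -0.002] F [0.4 0.8 0.1] t 7.47
scene cart 11 [-18.7   3. ] [16.7  6.1] 2.7 min [-26.8  -0.5  28. ] max [-10.4   6.1  31.6]
scene cart 26 [ -3.  -44.5] [ 3.3 29. ] 2.3 min [ -5.1 -59.1  24.5] max [ -1.1 -30.   35.9]
scene cart 16 [-53.9 -15.3] [ 6.9 20. ] 58.3 min [-64.3 -22.   24.4] max [-45.4 -11.8  35.6]
scene cart 15 [-73.   -4.9] [ 7.1 18. ] 29.6 min [-77.1 -13.5  25.2] max [-68.7   4.7  34.3]
```

Converted, -0.038 m is -0.1267, -0.036 m is -0.12.

```bash
python3 -m creep '[{"tx":-0.0133, "jaw":0}, {"tx":-0.0267, "jaw":0}, {"tx":-0.04, "jaw":0}, {"tx":-0.0533, "jaw":0}, {"tx":-0.0667, "jaw":0}, {"tx":-0.08, "jaw":0}, {"tx":-0.0933, "jaw":0}, {"tx":-0.1067, "jaw":0}, {"tx":-0.12, "jaw":0}, {"tx":-0.1267, "jaw":0}]'
python3 d.py -14 0.5 19
```

```text
clock: 8.4
tcp_pos: [0.577, 0.01, 0.0178]
eef_rot: [0.093, 0.996, -0.0, 0.0]
wrist_force: [-0.6, 0.8, 1.3]
finger_gap: 0.0
finger_force: 0.2
cur [-22.9   0.2  17.8] shift [-0.0089  0.0003 -0.0012] rot [-0.     0.    -0.002] F [-0.7  0.6  1.3] t 8.4
```

Converted, -0.007 m is -0.0233, -0.006 m is -0.02.

```bash
python3 -m creep '[{"tx":-0.0067, "jaw":0}, {"tx":-0.0133, "jaw":0}, {"tx":-0.02, "jaw":0}, {"tx":-0.0233, "jaw":0}]'; python3 d.py -14 0.5 19
python3 -m creep '[{"tx":-0.0033, "jaw":0}, {"tx":-0.0033, "jaw":0}]'; python3 d.py -14 0.5 19
python3 -m creep '[{"tx":-0.0033, "jaw":0}, {"tx":-0.0033, "jaw":0}]'; python3 d.py -14 0.5 19
```

```text
clock: 8.73
tcp_pos: [0.5836, 0.0088, 0.0178]
eef_rot: [0.093, 0.996, -0.0, 0.0]
wrist_force: [0.2, -0.2, -0.1]
finger_gap: -0.0001
finger_force: 0.1
cur [-16.2   0.2  17.8] shift [-0.0022  0.0003 -0.0012] rot [-0.     0.    -0.002] F [ 0.2 -0.1 -0.1] t 8.73
clock: 8.9
tcp_pos: [0.5845, 0.0086, 0.0178]
eef_rot: [0.093, 0.996, -0.0, 0.0]
wrist_force: [0.2, -0.0, 0.0]
finger_gap: 0.0
finger_force: 0.0
cur [-15.3   0.2  17.8] shift [-0.0013  0.0003 -0.0012] rot [-0.     0.    -0.002] F [ 0.2 -0.   0. ] t 8.9
clock: 9.07
tcp_pos: [0.5854, 0.0085, 0.0178]
eef_rot: [0.093, 0.996, -0.0, 0.0]
wrist_force: [0.5, 0.0, -0.9]
finger_gap: -0.0002
finger_force: 0.0
cur [-14.4   0.2  17.8] shift [-0.0004  0.0003 -0.0012] rot [-0.     0.    -0.002] F [ 0.5  0.1 -0.9] t 9.07
```

Converted, -0.001 m is -0.0033.

```bash
for i in 1; do python3 -m creep '[{"tx":-0.0033, "jaw":0}, {"tx":-0.0033, "jaw":0}]'; done; python3 d.py -14 0 19 
python3 -m creep '[{"tx":-0.0033, "jaw":0}, {"tx":-0.0033, "jaw":0}]'; python3 d.py -14 0.5 19
```

```text
clock: 9.23
tcp_pos: [0.5856, 0.0084, 0.0178]
eef_rot: [0.093, 0.996, 0.0, -0.001]
wrist_force: [-8.8, 1.9, 4.5]
finger_gap: 0.0002
finger_force: 4.3
cur [-14.2   0.2  17.8] shift [-0.0002 -0.0002 -0.0012] rot [-0.    -0.002 -0.002] F [-9.   0.2  4.5] t 9.23
clock: 9.4
tcp_pos: [0.5857, 0.0084, 0.0177]
eef_rot: [0.093, 0.996, 0.0, -0.002]
wrist_force: [-18.1, 2.6, 11.4]
finger_gap: -0.0
finger_force: 9.2
cur [-14.1   0.2  17.7] shift [-0.0001  0.0003 -0.0013] rot [-0.    -0.005 -0.002] F [-18.2  -0.8  11.4] t 9.4
```

Fully home: the pusher stopped hard at x = -14.1, so the rear end is at -3. Next I back off, rise and cross to the left of the tab.

Converted, 0.087 m is 0.29, 0.085 m is 0.2833.

```bash
python3 -m creep '[{"tx":0.0333, "jaw":0}, {"tx":0.0733, "jaw":0}, {"tx":0.0733, "tz":-0.1, "jaw":0}, {"tx":0.0733, "tz":-0.2167, "jaw":0}, {"tx":0.0733, "ty":0.1, "tz":-0.25, "jaw":0}, {"tx":0.0667, "ty":0.2, "tz":-0.25, "jaw":0}, {"tx":0.0533, "ty":0.2833, "tz":-0.25, "jaw":0}, {"tx":0.0533, "ty":0.29, "tz":-0.25, "jaw":0}, {"tx":0.0533, "ty":0.29, "tz":-0.25, "jaw":0}, {"tx":0.0533, "ty":0.29, "tz":-0.25, "jaw":0}]'
python3 d.py -28 86 31; python3 fix.py
python3 -c "
import numpy as np,cv2
a=np.load('ftop_im.npy')[120:220,190:310];b=np.load('fscene_im.npy')[130:255,190:340]
cv2.imwrite('pics/after.png',np.hstack([cv2.resize(a,(400,333)),cv2.resize(b,(400,333))]))"
```

```text
clock: 10.23
tcp_pos: [0.5874, 0.0964, 0.0926]
eef_rot: [0.093, 0.996, -0.0, -0.0]
wrist_force: [-0.4, -0.1, 0.7]
finger_gap: 0.0002
finger_force: 0.0
cur [-28.6  87.   92.6] shift [-0.0006 -0.001   0.0616] rot [-0.    -0.    -0.001] F [-0.4 -0.2  0.7] t 10.23
top cart 11 [ -2.2 -11.4] [18.7  2. ] 89.6 min [ -3.2 -20.7  24.3] max [-1.1 -2.  33.5]
top button 73 [ 45.2 -64.9] [25.6 20.6] 12.1 min [ 32.2 -76.6  53.2] max [ 58.2 -54.   61.8]
scene cart 31 [-25.6  43.9] [24.1 29.3] 85.4 min [-39.3  30.8  25. ] max [-11.3  57.   35.3]
scene cart 37 [-5.2 -0.7] [ 9.1 41.9] 1.7 min [-10.2 -21.7  24.1] max [-1.1 20.3 35.9]
scene cart 25 [ -3.2 -42.2] [33.2  3.1] 88.2 min [ -4.8 -58.8  24.3] max [ -1.2 -25.7  35.8]
scene tab 35 [-26.6  56.5] [25.9 10.9] 5.7 min [-39.6  51.1  42.4] max [-13.9  63.2  52.6]
scene plate 97 [-5.2 58. ] [25.7 55. ] 1.9 min [-18.   30.4  51.1] max [ 7.8 85.9 56.7]
scene button 41 [ 40.7 -65.8] [20.3 21.8] 44.1 min [ 28.4 -75.1  53.6] max [ 52.3 -53.2  60.8]
scene button 13 [  19.8 -167.5] [ 5.1 15.9] 0.8 min [  17.2 -175.4   54.5] max [  22.4 -159.6   61.6]
```

View pics/after.png

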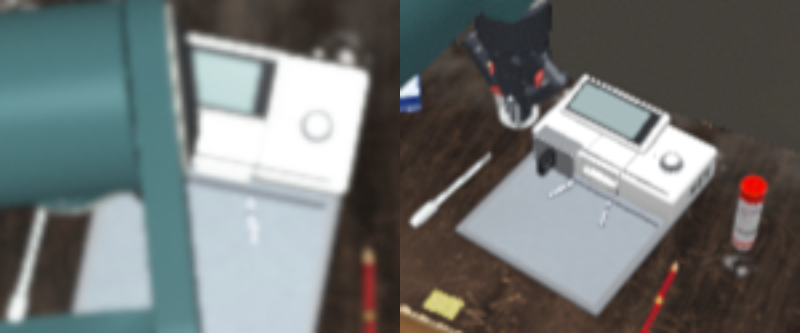

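Cartridge sits in the bay, tab at right half (545,160) is open. I descend beside it.

Converted, 0.061 m is 0.2033, 0.055 m is 0.1833.

```bash
python3 -m creep '[{"tz":0.0667, "jaw":0}, {"tz":0.1333, "jaw":0}, {"tz":0.1833, "jaw":0}, {"tz":0.2033, "jaw":0}, {"tz":0.2033, "jaw":0}, {"tz":0.2033, "jaw":0}]'
python3 d.py -28 20 31
```

```text
clock: 10.83
tcp_pos: [0.5879, 0.0961, 0.0324]
eef_rot: [0.094, 0.996, 0.0, 0.0]
wrist_force: [-0.3, -0.7, 0.4]
finger_gap: -0.0001
finger_force: 0.0
cur [-28.1  86.8  32.4] shift [-0.0002 -0.0668  0.0014] rot [ 0.     0.    -0.002] F [-0.1 -0.7  0.4] t 10.83
```

Converted, -0.04 m is -0.1333, -0.036 m is -0.12.

```bash
python3 -m creep '[{"ty":-0.0133, "jaw":0}, {"ty":-0.0267, "jaw":0}, {"ty":-0.04, "jaw":0}, {"ty":-0.0533, "jaw":0}, {"ty":-0.0667, "jaw":0}, {"ty":-0.08, "jaw":0}, {"ty":-0.0933, "jaw":0}, {"ty":-0.1067, "jaw":0}, {"ty":-0.12, "jaw":0}, {"ty":-0.1333, "jaw":0}]'
python3 d.py -28 20 31
```

```text
clock: 11.67
tcp_pos: [0.5802, 0.0568, 0.0318]
eef_rot: [0.093, 0.996, 0.0, -0.0]
wrist_force: [0.5, 1.8, 1.2]
finger_gap: -0.0
finger_force: 0.6
cur [-28.4  46.8  31.8] shift [-0.0004 -0.0268  0.0008] rot [ 0.    -0.    -0.002] F [0.2 1.9 1.2] t 11.67
```

Contact is about 2 N, so the shutter is sliding. I continue to the stop.

Converted, -0.025 m is -0.0833, -0.023 m is -0.0767.

```bash
python3 -m creep '[{"ty":-0.0133, "jaw":0}, {"ty":-0.0267, "jaw":0}, {"ty":-0.04, "jaw":0}, {"ty":-0.0533, "jaw":0}, {"ty":-0.0667, "jaw":0}, {"ty":-0.0767, "jaw":0}, {"ty":-0.0833, "jaw":0}, {"ty":-0.0833, "jaw":0}]'
python3 d.py -28 20 31
python3 -m creep '[{"ty":-0.0033, "jaw":0}, {"ty":-0.0067, "jaw":0}, {"ty":-0.0067, "jaw":0}]'
python3 d.py -28 20 31
```

```text
clock: 12.33
tcp_pos: [0.5756, 0.0323, 0.0318]
eef_rot: [0.093, 0.996, -0.0, -0.0]
wrist_force: [-0.2, 0.2, -0.7]
finger_gap: -0.0
finger_force: 0.0
cur [-28.4  21.8  31.8] shift [-0.0004 -0.0018  0.0008] rot [-0.    -0.    -0.002] F [-0.2  0.2 -0.7] t 12.33
clock: 12.58
tcp_pos: [0.5752, 0.0307, 0.0317]
eef_rot: [0.093, 0.996, -0.0, -0.0]
wrist_force: [-0.1, 0.6, -0.4]
finger_gap: -0.0001
finger_force: 0.0
cur [-28.5  20.2  31.7] shift [-0.0005 -0.0002  0.0007] rot [-0.    -0.    -0.002] F [-0.2  0.6 -0.4] t 12.58
```

Converted, -0.002 m is -0.0067, -0.001 m is -0.0033.

```bash
python3 -m creep '[{"ty":-0.0033, "jaw":0}, {"ty":-0.0067, "jaw":0}, {"ty":-0.0067, "jaw":0}]'
python3 d.py -28 20 31
python3 -m creep '[{"ty":-0.0033, "jaw":0}, {"ty":-0.0033, "jaw":0}]'
python3 d.py -28 20 31
python3 -m creep '[{"ty":-0.0033, "jaw":0}, {"ty":-0.0033, "jaw":0}]'
python3 d.py -28 20 31
```

```text
clock: 12.83
tcp_pos: [0.575, 0.0293, 0.0318]
eef_rot: [0.093, 0.996, 0.001, 0.0]
wrist_force: [2.1, 6.9, -0.8]
finger_gap: 0.0
finger_force: 3.3
cur [-28.5  18.8  31.8] shift [-0.0005  0.0012  0.0008] rot [ 0.001 -0.    -0.002] F [ 0.8  7.1 -0.8] t 12.83
clock: 13.0
tcp_pos: [0.5749, 0.029, 0.0318]
eef_rot: [0.093, 0.996, 0.001, 0.0]
wrist_force: [1.7, 12.4, -2.5]
finger_gap: -0.0
finger_force: 6.4
cur [-28.5  18.5  31.8] shift [-0.0005  0.0015  0.0008] rot [ 0.003  0.    -0.002] F [-0.6 12.5 -2.5] t 13.0
clock: 13.17
tcp_pos: [0.5749, 0.0288, 0.0319]
eef_rot: [0.093, 0.996, 0.002, 0.0]
wrist_force: [3.9, 18.1, -2.3]
finger_gap: 0.0003
finger_force: 9.6
cur [-28.5  18.2  31.9] shift [-0.0005  0.0018  0.0009] rot [ 0.004  0.    -0.001] F [ 0.5 18.5 -2.3] t 13.17
```

Converted, -0.08 m is -0.2667, -0.073 m is -0.2433.

```bash
python3 -m creep '[{"ty":0.02, "jaw":0}, {"ty":0.04, "jaw":0}, {"ty":0.04, "tz":-0.1, "jaw":0}, {"ty":0.0333, "tz":-0.2, "jaw":0}, {"ty":-0.0667, "tz":-0.2433, "jaw":0}, {"tx":-0.0333, "ty":-0.1667, "tz":-0.2433, "jaw":0}, {"tx":-0.1333, "ty":-0.2667, "tz":-0.2433, "jaw":0}, {"tx":-0.2367, "ty":-0.2667, "tz":-0.2433, "jaw":0}, {"tx":-0.2367, "ty":-0.2667, "tz":-0.1667, "jaw":0}, {"tx":-0.2367, "ty":-0.2667, "tz":-0.1667, "jaw":0}]'
python3 d.py 43 -65 65; python3 fix.py
python3 -c "
import numpy as np,cv2
a=np.load('ftop_im.npy')[120:220,190:310];b=np.load('fscene_im.npy')[130:255,190:340]
cv2.imwrite('pics/after2.png',np.hstack([cv2.resize(a,(400,333)),cv2.resize(b,(400,333))]))"
```

```text
clock: 14.0
tcp_pos: [0.6288, -0.0656, 0.078]
eef_rot: [0.094, 0.996, -0.0, -0.002]
wrist_force: [-0.4, -0.4, -0.7]
finger_gap: 0.0
finger_force: 0.0
cur [ 41.9 -64.6  78. ] shift [-0.0012 -0.0004  0.013 ] rot [-0.    -0.005 -0.003] F [-0.3 -0.5 -0.7] t 14.0
top plate 35 [-1.6 20.2] [17.4 12.8] 8.5 min [-9.9 14.7 51.9] max [ 7.9 27.8 58.1]
top plate 26 [ -1.3 -22.9] [ 8.9 17.7] 89.9 min [-10.2 -27.3  51.3] max [  7.5 -18.4  57.2]
scene cart 15 [-3.4 46.3] [24.6  2.5] 86.7 min [-4.4 34.  26.3] max [-1.4 58.5 35.7]
scene cart 35 [-21.  -8.] [17.3 39. ] 46.2 min [-39.1 -27.1  24.2] max [-9.3  2.5 35. ]
scene cart 30 [ -3.3 -42.9] [32.6  3.3] 89.5 min [ -5.1 -59.2  24.1] max [ -1.6 -26.6  35.6]
scene tab 34 [-27.1  -0.2] [ 9.9 25.4] 89.5 min [-39.7  -5.3  42. ] max [-14.4   4.8  52.3]
scene plate 107 [-3.6  1.5] [57.  22.5] 89.2 min [-15.  -27.   51.1] max [ 7.8 30.  57.1]
scene button 40 [ 40.1 -65.5] [21.3 20.6] 34.6 min [ 28.6 -74.1  53.6] max [ 53.2 -53.6  60.3]
scene button 17 [  22.1 -170.2] [ 5.7 19.7] 22.3 min [  18.2 -178.5   53.7] max [  28.2 -160.    62. ]
```

View pics/after2.png

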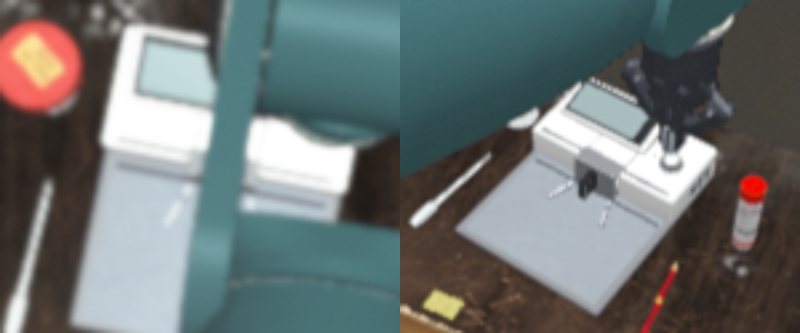

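The shutter stands centred across the mouth, at right half (597,175), and the fingers are above the button. I press next.

Converted, 0.017 m is 0.0567, 0.014 m is 0.0467.

```bash
python3 -m creep '[{"tx":-0.0017, "tz":0.0267, "jaw":0}, {"tx":-0.0017, "tz":0.0467, "jaw":0}, {"tx":-0.0017, "tz":0.0567, "jaw":0}, {"tx":-0.0017, "tz":0.0567, "jaw":0}]'
python3 d.py 43 -65 54
python3 -m creep '[{"tz":0.0067, "jaw":0}, {"tz":0.0133, "jaw":0}, {"tz":0.0133, "jaw":0}]'
python3 d.py 43 -65 54
```

```text
clock: 14.43
tcp_pos: [0.6294, -0.0648, 0.0642]
eef_rot: [0.093, 0.996, 0.0, -0.0]
wrist_force: [0.5, 0.4, -0.2]
finger_gap: 0.0
finger_force: 0.0
cur [ 42.4 -63.7  64.2] shift [-0.0006 -0.0013  0.0102] rot [-0.    -0.001 -0.001] F [ 0.4  0.5 -0.2] t 14.43
clock: 14.68
tcp_pos: [0.6299, -0.065, 0.0606]
eef_rot: [0.093, 0.996, 0.0, -0.0]
wrist_force: [0.0, -0.1, -0.1]
finger_gap: -0.0002
finger_force: 0.0
cur [ 42.9 -63.9  60.6] shift [-0.0002 -0.0011  0.0066] rot [-0.    -0.    -0.002] F [ 0.1 -0.1 -0.1] t 14.68
```

Converted, 0.005 m is 0.0167, 0.004 m is 0.0133.

```bash
python3 -m creep '[{"ty":-0.0033, "tz":0.005, "jaw":0}, {"ty":-0.0033, "tz":0.01, "jaw":0}, {"ty":-0.0033, "tz":0.0133, "jaw":0}, {"ty":-0.0033, "tz":0.0167, "jaw":0}, {"ty":-0.0033, "tz":0.0167, "jaw":0}]'
python3 d.py 43 -65 54
python3 -m creep '[{"tz":0.0033, "jaw":0}, {"tz":0.0067, "jaw":0}, {"tz":0.0067, "jaw":0}]'
python3 d.py 43 -65 54
```

```text
clock: 15.1
tcp_pos: [0.6299, -0.0662, 0.0559]
eef_rot: [0.093, 0.996, -0.0, 0.0]
wrist_force: [-0.8, -0.9, 1.8]
finger_gap: -0.0004
finger_force: 1.4
cur [ 43.1 -65.   55.9] shift [ 0.0001 -0.      0.0019] rot [-0.     0.    -0.002] F [-0.6 -1.   1.8] t 15.1
clock: 15.35
tcp_pos: [0.6299, -0.0662, 0.054]
eef_rot: [0.093, 0.996, -0.0, 0.0]
wrist_force: [-1.6, -1.2, 5.2]
finger_gap: 0.0001
finger_force: 2.2
cur [ 43.1 -65.   54. ] shift [ 0.0001 -0.      0.    ] rot [-0.     0.    -0.002] F [-1.4 -1.5  5.2] t 15.35
```

Almost at the bottom. A bit more makes sure, then up and clear.

The rows are not in the units I measure in: shifts go in shares of 30 cm and turns go in shares of pi rad. I convert before sending: 0.002 m is 0.0067, 0.001 m is 0.0033.

```bash
python3 -m creep '[{"tz":0.0033, "jaw":0}, {"tz":0.0067, "jaw":0}, {"tz":0.0067, "jaw":0}]'
python3 d.py 43 -65 54
python3 -m creep '[{"tz":-0.01, "jaw":0}, {"tz":-0.0267, "jaw":0}, {"tz":-0.0667, "jaw":0}, {"tz":-0.1667, "jaw":0}, {"tz":-0.3, "jaw":0}, {"tx":0.1, "tz":-0.4, "jaw":0}, {"tx":0.2333, "tz":-0.4667, "jaw":0}, {"tx":0.3333, "tz":-0.5, "jaw":0}, {"tx":0.3333, "tz":-0.5, "jaw":0}, {"tx":0.3333, "tz":-0.5, "jaw":0}]'
python3 look.py; python3 fix.py|grep -v cart
python3 -c "
import numpy as np,cv2
b=np.load('fscene_im.npy')[130:255,140:400];w=np.load('lw_im.npy')
cv2.imwrite('pics/end.png',np.hstack([cv2.resize(w,(400,300)),cv2.resize(b,(400,300))]))"
```

```text
clock: 15.6
tcp_pos: [0.63, -0.0662, 0.0537]
eef_rot: [0.093, 0.996, -0.0, 0.0]
wrist_force: [-10.5, 0.2, 20.8]
finger_gap: 0.0002
finger_force: 10.1
cur [ 43.2 -65.   53.7] shift [ 0.0002 -0.     -0.0003] rot [-0.     0.001 -0.002] F [-10.4  -1.7  20.8] t 15.6
clock: 16.43
tcp_pos: [0.531, -0.0472, 0.2039]
eef_rot: [0.093, 0.996, 0.0, 0.002]
wrist_force: [0.5, 0.7, -0.6]
finger_gap: -0.0
finger_force: 0.0
cart 18 [-35.2  -0.3] [1.9 9.1] 9.9 min [-36.   -4.6  25.5] max [-33.4   4.4  33.9]
cart 20 [-22.7  -5.1] [ 0.7 19.1] 89.9 min [-32.3  -5.4  25.6] max [-13.2  -4.7  33.7]
tab 223 [-24.7  -0.1] [22.7 10.4] 1.4 min [-36.   -5.4  42.1] max [-13.3   5.1  51.3]
plate 317 [-7.5  0.3] [ 7.  53.2] 0.0 min [-11.  -26.4  51.1] max [-4.  26.9 55.1]
button 101 [  27.2 -162. ] [23.1  9.2] 56.5 min [  21.7 -174.1   53.1] max [  37.4 -154.3   62. ]
top button 12 [  15.9 -430.2] [ 2.8 15.3] 64.3 min [   8.4 -433.9   53.3] max [  22.7 -427.6   61.3]
scene tab 35 [-26.   -1.2] [25.1 11.5] 2.9 min [-38.6  -6.4  43.2] max [-13.3   5.2  53.3]
scene plate 101 [-3.4 -0.1] [22.4 55. ] 0.4 min [-14.6 -27.6  51. ] max [ 7.9 27.5 56.6]
scene button 41 [ 42.5 -65. ] [20.  23.5] 43.9 min [ 31.1 -73.3  53.1] max [ 57.8 -53.5  60.5]
scene button 16 [  21.7 -171.1] [ 6.6 19.4] 28.3 min [  16.6 -178.    54.4] max [  29.2 -160.9   61.2]
```

View pics/end.png

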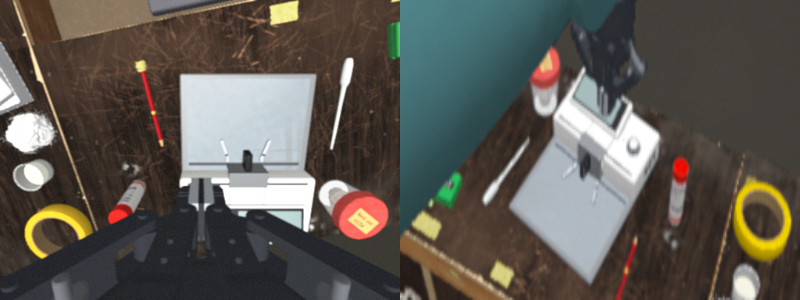

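The shutter is shut with its tab at (248,160), centred at y = 0. The button is up again at (633,145), the shelf is empty, the bystanders are undisturbed and the arm is clear.

```bash
python3 -c "
from plant import manip; print(manip.hand_in())"
```

```text
the job is handed in; nothing more can be done
None
```

The job is handed in at about 17 s of the 64 s: cartridge pushed home against the stop, shutter fully shut, start button pressed to the bottom and back up, and nothing else seen to move.

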